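Turn the dryer's thermostat up four clicks and confirm

TASK

The parts dryer is wanted four steps warmer. With a fingertip push the wing of the red thermostat dial round clockwise (seen from above) by exactly four clicks, never past the fourth, and then press the green button on that same unit fully down to confirm and let it go. Push gently, without pinching the dial or lifting or shoving the unit, and leave the blue-dialled unit and everything else on the bench as it is.

Things in the scene. Friction and masses are not known exactly. Their poses are not given: they have to be found in the camera images.
- heat_unit: Thermostat desk control unit: a loose grey slab on rubber feet, 130 (x) x 210 (y) x 40 mm high, about 1 kg, carrying a red winged dial and a green push button. Origin: centre of its underside; z up. Dial axis at y = -40 mm, button axis at y = +60 mm of the unit's own frame
- heat_axis (a point): Point on the red dial's vertical axis at the top of its wing (84 mm above the table); the axes are the unit's. The dial is a disc 84 mm across, its upper face 54 mm above the table; on it stands the wing, a straight bar 80 mm long, 13 mm thick, its top 84 mm above the table, centred on the axis. At the start the wing lies along the unit's x axis, the white pointer stripe on its +x half. Twelve white dots around the dial, on a 102 mm circle, mark the clicks
- heat_dial: The red dial itself (disc and wing). Origin on its axis at the disc's underside, 42 mm above the table; its +x axis points along the wing to the end with the white pointer stripe and turns with the dial, z up
- heat_clicks (a joint): Angle of the red dial in rad: 0 at the start, grows clockwise seen from above. It clicks into a stop every 0.524 rad (30 degrees, 12 a turn): about 0.08 N m (2 to 3 N at the wing) drives it over the hump half-way between two stops, then it snaps on to the next stop by itself and stays there. Four clicks = 2.094 rad
- heat_button (a joint): Travel of the thermostat unit's green button in m: 0 up, 0.006 fully down (5 N); it springs back
- heat_cap (a point): Centre of the top of the thermostat unit's green button when up, 62 mm above the table; the button is 28 mm across and stands 10 mm out of a black collar 44 mm across. Site is fixed to the unit
- fan_unit: Extraction fan desk control unit: a loose grey slab on rubber feet, 130 (x) x 210 (y) x 40 mm high, about 1 kg, carrying a blue winged dial and a green push button. Origin: centre of its underside; z up. Dial axis at y = -40 mm, button axis at y = +60 mm of the unit's own frame. To be left alone
- fan_axis (a point): Point on the blue dial's vertical axis at the top of its wing (84 mm above the table); the axes are the unit's. The dial is a disc 84 mm across, its upper face 54 mm above the table; on it stands the wing, a straight bar 80 mm long, 13 mm thick, its top 84 mm above the table, centred on the axis. At the start the wing lies along the unit's x axis, the white pointer stripe on its +x half. Twelve white dots around the dial, on a 102 mm circle, mark the clicks
- fan_clicks (a joint): Angle of the blue dial in rad, as for the red one; 0 at the start, to be left at 0
- fan_button (a joint): Travel of the fan unit's green button in m, 0 up; not to be pressed
- mug: White mug, 76 mm across, 90 mm high; origin at the centre of its underside
- oil_can: Yellow bottle with red cap, 52 mm across, 110 mm high; origin at the centre of its underside
- bin: Open dark red parts bin, 110 x 80 x 60 mm high; origin at the centre of its underside
- screwdriver: Screwdriver with red handle, about 200 mm long, lying along its own x axis, handle to -x
- spool: Spool of copper wire with black flanges, 60 mm across, 47 mm high; origin at the centre of its underside
- carton: Small cardboard box, 90 x 60 x 50 mm high; origin at the centre of its underside
There are look-alikes about, which are no part of the job. Leave any purple or yellow look-alike of the heat_unit alone.

How it is judged:
On the way, in this order (a step that is already met when the one before it is completed fails the run):
1. the red dial rests at the fourth click clockwise (value of joint heat_clicks between 1.92 and 2.27 rad), for 0.3 s.
2. the green button beside it is pressed fully down, the dial staying at the fourth click (all of step 1 and value of joint heat_button above 0.0045 m), for 0.05 s.
At the end, for the whole second after the job is handed in: The red dial rests at the fourth click clockwise from its start (2.09 rad, within 0.14), its green button is up again, both units stand within 15 mm of where they were, the blue dial is at its start, and the other things are within 20 mm of where they were (value of joint heat_clicks between 1.95 and 2.24 rad and velocity of joint heat_clicks between -0.1 and 0.1 rad/s and value of joint heat_button below 0.002 m and distance of each of heat_unit, fan_unit from where it was at the start of the episode below 0.015 m and distance of each of heat_cap, mug, oil_can, bin, screwdriver, spool, carton from where it was at the start of the episode below 0.02 m and value of joint fan_clicks between -0.2 and 0.2 rad and linear speed of heat_unit below 0.01 m/s); the robot touches nothing.
It fails at once if the red dial went past the fourth click towards the fifth (over 2.4 rad) or was turned the wrong way (below -0.3 rad) (value of joint heat_clicks above 2.4 rad or value of joint heat_clicks below -0.3 rad).
It fails at once if the button was pressed before the dial was set (value of joint heat_button above 0.003 m and value of joint heat_clicks below 1.8 rad).
It fails at once if the dial was pinched or forced (over 18 N from the fingers) (contact force between the fingers and heat_dial above 18 N).
It fails at once if the thermostat unit was lifted, tipped or shoved more than 15 mm (its button end 20 mm) (height (world z) of heat_unit above 0.008 m or angle between heat_unit's own z axis and vertical above 0.1 rad or distance of heat_unit from where it was at the start of the episode above 0.015 m or distance of heat_cap from where it was at the start of the episode above 0.02 m).
It fails at once if the blue-dialled fan unit was moved 15 mm, turned or pressed, or something else on the bench was moved or lifted more than 20 mm (distance of fan_unit from where it was at the start of the episode above 0.015 m or value of joint fan_clicks above 0.3 rad or value of joint fan_clicks below -0.3 rad or value of joint fan_button above 0.003 m or distance of any of mug, oil_can, bin, screwdriver, spool, carton from where it was at the start of the episode above 0.02 m).
It also fails if it takes over 61 s, if anything falls off the work surface, if the arm or the gripper's body presses on something with over 40 N, if the wrist force passes 120 N, or if a joint passes its speed limit or range.

ROBOT

A 6-joint arm with a two-finger parallel gripper is mounted at the origin on the work surface. World frame = base frame: x ahead of the robot, y to its left, z up, the work surface at z = 0. Lengths are in m, angles in rad, forces in N, time in s.
With the tool pointing down it reaches from about 0.35 to 0.975 m from the base axis. Payload 4.9 kg.
Tool frame: the origin (TCP) lies at the very end of the fingers, on their centre line; the grasp point (between the pads) lies 19 mm behind it; z points along the fingers, y is the line along which they close (so a half turn about z gives the same grasp; the last joint's range is limited). The gripper opens to 85 mm and grips with 20 to 120 N. Pads are 22 mm wide; open, the fingers measure 114 mm over their backs; the gripper's body (76 mm by 85 mm) begins 54 mm behind the grasp point. The pads swing forward as they close: fully open they stand 13 mm farther back than shut.
Start: joints at [-1.241, 0.053, 1.613, -0, 1.476, -0.119], TCP at [0.271, -0.563, 0.231] pointing down, gripper open.
Joint ranges: [-3.01, 3.01], [-1.01, 2.22], [0.06, 2.58], [-1.02, 4.17], [0.09, 2.62], [-3.14, 3.14]. Speed limits (rad/s): [2.57, 2.57, 3.14, 3.14, 3.14, 3.14].

INTERFACE

Orientations are given as a rotation vector (axis times angle).
In Python, from station import * gives the robot as it stands.
- The arm moves only by the shell command python3 -m crank 'ROWS' [OPENING] [FORCE]. ROWS is JSON, a list of rows, each an object with "offset": the shift along the tool's x, y, z in m, a list of three; "twist": the turn, a rotation vector about the tool's x, y, z in degrees, a list of three. In form: [{"offset": [x, y, z], "twist": [rx, ry, rz]}, ...]. A call has 1 to 20 rows; each row is the pose to reach, as a shift and turn from the pose commanded when the call began, along the tool's axes at that moment; what a row does not reach only later rows make up. A row lasts 1/8 s, in which the tool goes at most 62.5 mm and 10.7 degrees, less where a joint would pass 70% of its speed; a pose out of reach is approached as far as the arm can. A call with a gripper value outside its range is refused whole. OPENING is the opening, from 0 (shut) to 1 (fully open), set as the call begins (- or left out, the last holds). The fingers move at their own pace and stop on an object; FORCE is the grip in N (left out, the last holds). Time passes only in rows, so rows that repeat a pose let the fingers close. It gives the time, the measured TCP pose, the force, the opening and the grip force at its end, in the units of the state.
- get_obs(): the state, without advancing time (a new reading comes with each control period).
- get_image(name): name is "scene" or "top" or "wrist"; returns the picture (420x560x3 uint8, red, green, blue); there is no depth.
- get_calibration(name): a dict with "intrinsics" (3x3 intrinsics, pixels), "world_from_camera" (4x4, takes a point from camera to world coordinates); the wrist camera has in their place "tool_from_camera" (4x4, takes a point from camera to tool coordinates, whose origin is the TCP and whose axes are the flange's). Camera axes: x right, y up, looking along -z (the intrinsics and any distortion apply to the point x, -y, -z); pixel columns grow to the right and rows downward; lengths in m; the calibration is good to about 2 mm. A picture is of the moment at which its call begins: read the wrist's pose just before it. get_calibration takes no time and is no camera call.
- finish_job(): hands the job in; it is judged then, once.
Trained networks look in the newest picture that a camera, given by its name, has taken for a name from the list of things; names that differ only in an ending like _2 or _b are one class to them, and where a whole thing is asked for, a point or a joint stands for the part that bears it (a point fixed in the world has none). Each returns a list of dicts, best first, with "confidence" (0 to 1); they miss things now and then, are a little off and sometimes report something else, mostly with a low value. They report only what shows in the picture. A call takes as long as a camera call. They do not tell look-alikes from the thing itself.
- cut_out(query, camera): "region" (420x560 bool, what is visible of it) and "rect" ([centre column, centre row, width, height] in pixels, round what is visible of it).
The state is a dict: "t": time; "q": joint angles; "dq": joint speeds; "effort": joint torques, N m; "tool_pos": TCP position; "tool_rot": TCP orientation; "contact_force": force on the tool from outside, world axes, zero at the start; "wrist_torque": the same for the moment, N m; "opening": finger opening in m; "grip_force": force on a finger pad.
Only numpy, scipy, OpenCV 4.12 (cv2) and the standard library are available. Lean on these libraries where they do the work, as an engineer would, in place of code of your own. Each camera call takes 0.05 s, during which the arm holds its last target. There are 200 camera calls.

## Working session

There is one attempt and no reset: what is moved stays moved. The work goes in short steps, Python scripts to look and compute and a shell command to move; the robot and the scene stay as the last step left them, time stands still between calls to the robot, and variables do not carry over. Pictures are saved under pics/ and viewed, at most 10 in all, crops included, and the job is handed in when it is done.

```bash
mkdir -p pics; python3 - <<'E'
from station import *
import cv2,numpy as np
o=get_obs();print(o)
for c in ("top","scene"):
    im=get_image(c);cv2.imwrite(f"pics/{c}0.png",im[:,:,::-1])
    k=get_calibration(c);print(c,k)
    for q in ("heat_dial","heat_unit","heat_cap"):
        for d in cut_out(q,c): print(c,q,round(d["confidence"],2),np.round(d["rect"],1))
print(get_calibration("wrist"))
E
```

```text
{'t': 0.0, 'q': array([-1.24098803e+00,  5.33678324e-02,  1.61426439e+00,  1.45798820e-05,
        1.47597647e+00, -1.19018485e-01]), 'dq': array([0.00063857, 0.00257464, 0.00103644, 0.00031921, 0.0002271 ,
       0.00146951]), 'effort': array([ 3.80016199e-04, -3.93680406e+01, -3.70179570e+01, -1.20095483e-04,
        6.93428257e-03,  1.21029203e-05]), 'tool_pos': array([ 0.27098986, -0.56252614,  0.23007389]), 'tool_rot': array([-3.06086105e+00, -6.98664130e-01,  3.10276250e-04]), 'contact_force': array([-0.27394811, -1.01452961, -0.32361611]), 'wrist_torque': array([-0.0297086 , -0.03205111, -0.05864708]), 'grip_force': 0.0, 'opening': 0.0854142615185244}
top {'intrinsics': array([[533.96050423,   0.        , 281.36997816],
       [  0.        , 533.96050423, 217.46478097],
       [  0.        ,   0.        ,   1.        ]]), 'world_from_camera': array([[ 0.00722607,  0.98716781, -0.15952271,  0.23480668],
       [-0.99976367,  0.00386109, -0.02139393, -0.00485921],
       [-0.02050347,  0.1596396 ,  0.98696241,  1.53843112],
       [ 0.        ,  0.        ,  0.        ,  1.     
[... 1054 characters left out ...]
 0.56 [229.7 248.6  82.2  63.8]
scene heat_cap 0.95 [229.8 249.8  80.   61.2]
scene heat_cap 0.8 [373.6 164.8  52.6  59.7]
scene heat_cap 0.68 [223.4 172.4  77.1  52.8]
{'intrinsics': array([[354.41949901,   0.        , 274.31010459],
       [  0.        , 354.41949901, 211.01863584],
       [  0.        ,   0.        ,   1.        ]]), 'tool_from_camera': array([[ 3.36392760e-04,  9.62918456e-01,  2.69792389e-01,
         6.86412197e-02],
       [ 9.99999877e-01, -4.22233905e-04,  2.60141149e-04,
        -9.54451822e-05],
       [ 3.64410208e-04,  2.69792269e-01, -9.62918480e-01,
        -1.42261181e-01],
       [ 0.00000000e+00,  0.00000000e+00,  0.00000000e+00,
         1.00000000e+00]])}
```

View pics/top0.png

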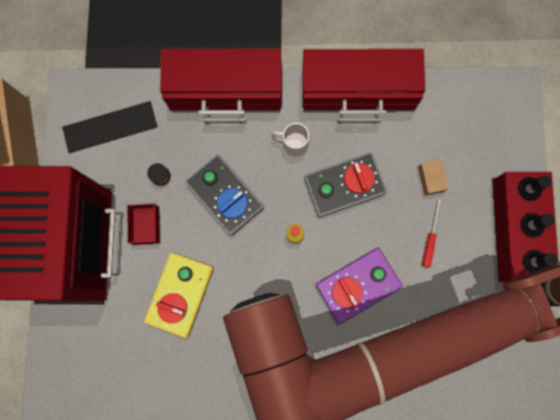

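View pics/scene0.png

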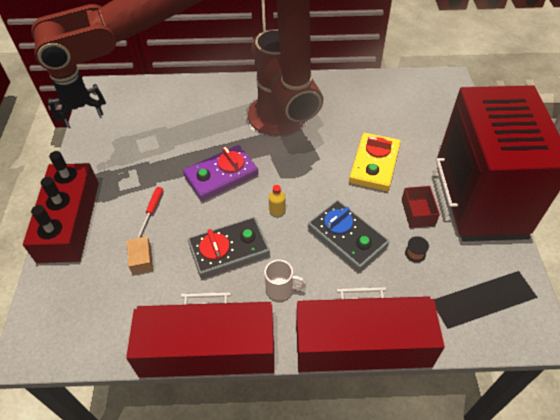

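The red-dial grey unit is at about (345,185) in the top view, with its dial at (359,178) and button at (326,189). In the scene view the dial is at (214,245) and the button at (248,235). The purple and yellow units are look-alikes.

```bash
cat > h.py <<'E'
from station import *
import cv2,numpy as np
from scipy.spatial.transform import Rotation as R
def wfc(cam,o=None):
    k=get_calibration(cam)
    if cam!="wrist": return k["intrinsics"],k["world_from_camera"]
    T=np.eye(4);T[:3,:3]=R.from_rotvec(o["tool_rot"]).as_matrix();T[:3,3]=o["tool_pos"]
    return k["intrinsics"],T@k["tool_from_camera"]
def ray(K,W,u,v):
    d=np.linalg.inv(K)@[u,v,1]; d=W[:3,:3]@(d*[1,-1,-1]); return W[:3,3],d/np.linalg.norm(d)
def atz(K,W,u,v,z):
    c,d=ray(K,W,u,v); return c+d*(z-c[2])/d[2]
def pix(K,W,p):
    q=(np.linalg.inv(W)@np.append(p,1))[:3]*[1,-1,-1]; q=K@q; return q[:2]/q[2]
def tri(r1,r2):
    A=[];b=[]
    M=0;s=0
    for c,d in (r1,r2):
        P=np.eye(3)-np.outer(d,d);M=M+P;s=s+P@c
    return np.linalg.solve(M,s)
def colour(im,col,box):
    r,g,b=[im[...,i].astype(int) for i in range(3)]
    m=(r>1.8*np.maximum(g,b))&(r>90) if col=="red" else (g>1.4*np.maximum(r,b))&(g>40)
    z=np.zeros(m.shape,bool);x0,x1,y0,y1=box;z[y0:y1,x0:x1]=1;m&=z
    n,l,s,c=cv2.connectedComponentsWithStats(m.astype(np.uint8))
    i=1+np.argmax(s[1:,4]);return c[i],s[i]
E
python3 - <<'E'
from h import *
res={}
for cam,boxes in (("top",{"red":(335,385,155,200),"green":(312,340,175,203)}),("scene",{"red":(195,232,225,265),"green":(236,260,222,248)})):
    im=get_image(cam);K,W=wfc(cam)
    for c,b in boxes.items():
        p,s=colour(im,c,b);res[cam,c]=ray(K,W,*p);print(cam,c,p,s,atz(K,W,*p,.058))
for c in ("red","green"): print(c,tri(res["top",c],res["scene",c]))
E
```

```text
top red [358.78916545 178.43777452] [344 163  31  30 683] [ 0.5869898  -0.19142138  0.058     ]
top green [325.95 188.69] [321 184  11  11 100] [ 0.55703959 -0.09831236  0.058     ]
scene red [213.61049285 245.30047695] [199 229  31  31 629] [ 0.59529231 -0.19125545  0.058     ]
scene green [247. 233.] [242 229  11   9  75] [ 0.55651339 -0.09728456  0.058     ]
red [ 0.58919221 -0.19259723  0.04874409]
green [ 0.55690025 -0.09775932  0.05858776]
```

```bash
python3 -m crank '[{"offset":[0.04,-0.02,0],"twist":[0,0,-7]},{"offset":[0.08,-0.04,0],"twist":[0,0,-14]},{"offset":[0.12,-0.06,0],"twist":[0,0,-21]},{"offset":[0.16,-0.08,0],"twist":[0,0,-28]},{"offset":[0.2,-0.1,0],"twist":[0,0,-35]},{"offset":[0.24,-0.12,0],"twist":[0,0,-42]},{"offset":[0.28,-0.14,0],"twist":[0,0,-49]},{"offset":[0.32,-0.16,0],"twist":[0,0,-56]},{"offset":[0.36,-0.18,0],"twist":[0,0,-63]},{"offset":[0.4,-0.2,0],"twist":[0,0,-70]},{"offset":[0.44,-0.215,0],"twist":[0,0,-77]},{"offset":[0.478,-0.233,0],"twist":[0,0,-82.6]},{"offset":[0.478,-0.233,0],"twist":[0,0,-82.6]},{"offset":[0.478,-0.233,0],"twist":[0,0,-82.6]}]' 0 20
cat > look.py <<'E'
from h import *
import sys
o=get_obs();im=get_image("wrist");cv2.imwrite(sys.argv[1],im[:,:,::-1])
K,W=wfc("wrist",o)
T=R.from_rotvec(o["tool_rot"]).as_matrix();print("t",o["t"],"pos",o["tool_pos"],"\nT",T.round(3),o["q"].round(2),o["contact_force"].round(1))
E
python3 look.py pics/w1.png
```

```text
t: 2.25
tool_pos: [0.6005, -0.146, 0.2312]
tool_rot: [-1.84, -2.546, 0.001]
contact_force: [-0.8, -0.1, 0.2]
opening: -0.0004
grip_force: 0.0
t 2.25 pos [ 0.60045045 -0.1460418   0.23117906] 
T [[-0.314  0.95  -0.001]
 [ 0.95   0.314 -0.   ]
 [-0.    -0.001 -1.   ]] [-0.36  0.04  1.63 -0.    1.48 -0.68] [-0.8 -0.1  0.2]
```

View pics/w1.png

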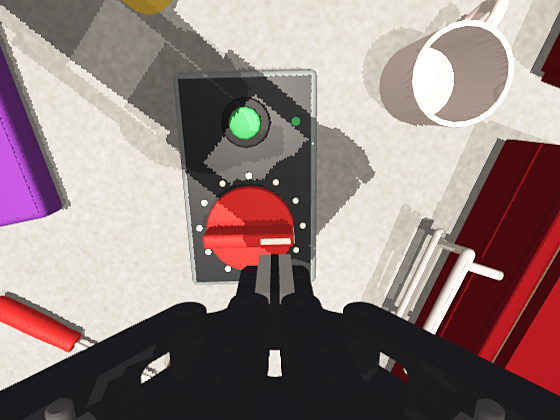

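The wrist view shows the red dial at about (249,236), the pointer end at the right (276,241), and the button at (245,123). The shut fingertips are at about (275,262). I'll fit the dots and button for the exact axes.

```bash
python3 - <<'E'
from h import *
from scipy.optimize import least_squares
im=cv2.imread("pics/w1.png")[:,:,::-1];o=get_obs();K,W=wfc("wrist",o)
hsv=cv2.cvtColor(np.ascontiguousarray(im),cv2.COLOR_RGB2HSV)
m=((hsv[...,1]<60)&(hsv[...,2]>150)).astype(np.uint8);m[:,:193]=0;m[:,310:]=0;m[:168]=0;m[285:]=0
n,l,s,c=cv2.connectedComponentsWithStats(m)
P=np.array([atz(K,W,*c[i],.041)[:2] for i in range(1,n) if 15<s[i,4]<90]);print(len(P))
f=lambda p:np.hypot(*(P-p).T)-.051
r=least_squares(f,[.588,-.192],loss="soft_l1",f_scale=.002);print("dial",r.x,(r.fun*1e3).round(1))
a=np.degrees(np.arctan2(*(P-r.x).T[::-1]));print("dot ang mod30",(a%30).round(1))
g,_=colour(im,"green",(215,280,95,150));b=atz(K,W,*g,.06)[:2];print("btn",b,np.hypot(*(b-r.x)),"unit yaw",np.degrees(np.arctan2(*(b-r.x)[::-1]))-90)
T=R.from_rotvec(o["tool_rot"]).as_matrix()
for n_,p in(("dial",r.x),("btn",b)): print(n_,"in tool",T[:2,:2].T@(p-o["tool_pos"][:2]))
E
```

```text
10
dial [ 0.59104265 -0.19226194] [ 0.1  0.  -0.1  0.1  0.1  0.1  0.  -0.   0.   0.2]
dot ang mod30 [19.8 19.8 19.5 19.7 19.6 19.9 19.8 20.  19.4 19.7]
btn [ 0.55679805 -0.09879272] 0.09954489970727692 unit yaw 20.121471249483008
dial in tool [-0.04060604 -0.02308757]
btn in tool [ 0.05888515 -0.02635717]
```

```bash
python3 -m crank '[{"offset":[-0.0024,0.0029,0.03],"twist":[0,0,-1.5]},{"offset":[-0.0024,0.0029,0.065],"twist":[0,0,-1.5]},{"offset":[-0.0024,0.0029,0.1],"twist":[0,0,-1.5]},{"offset":[-0.0024,0.0029,0.13],"twist":[0,0,-1.5]},{"offset":[-0.0024,0.0029,0.15],"twist":[0,0,-1.5]},{"offset":[-0.0024,0.0029,0.165],"twist":[0,0,-1.5]},{"offset":[-0.0024,0.0029,0.165],"twist":[0,0,-1.5]},{"offset":[-0.0024,0.0029,0.165],"twist":[0,0,-1.5]}]'
python3 look.py pics/w2.png
python3 - <<'E'
from math import *
for f in list(range(0,125,5)):
    s,c=sin(radians(f)),cos(radians(f));d=.0175;print(f,round(-.0375-.027*s+d*c,4),round(-.027+.027*c+d*s,4))
E
```

```text
t: 3.3
tool_pos: [0.6051, -0.1475, 0.0676]
tool_rot: [1.805, 2.569, 0.001]
contact_force: [-0.1, -0.2, 0.5]
opening: 0.0001
grip_force: 0.0
t 3.3 pos [ 0.60511034 -0.14750738  0.06760907] 
T [[-0.339  0.941  0.002]
 [ 0.941  0.339 -0.001]
 [-0.001  0.002 -1.   ]] [-0.36  0.2   1.74  0.    1.2  -0.7 ] [-0.1 -0.2  0.5]
0 -0.02 0.0
5 -0.0224 0.0014
10 -0.025 0.0026
15 -0.0276 0.0036
20 -0.0303 0.0044
25 -0.0331 0.0049
30 -0.0358 0.0051
35 -0.0387 0.0052
40 -0.0414 0.0049
45 -0.0442 0.0045
50 -0.0469 0.0038
55 -0.0496 0.0028
60 -0.0521 0.0017
65 -0.0546 0.0003
70 -0.0569 -0.0013
75 -0.0591 -0.0031
80 -0.0611 -0.0051
85 -0.0629 -0.0072
90 -0.0645 -0.0095
95 -0.0659 -0.0119
100 -0.0671 -0.0145
105 -0.0681 -0.0171
110 -0.0689 -0.0198
115 -0.0694 -0.0226
120 -0.0696 -0.0253
```

View pics/w2.png

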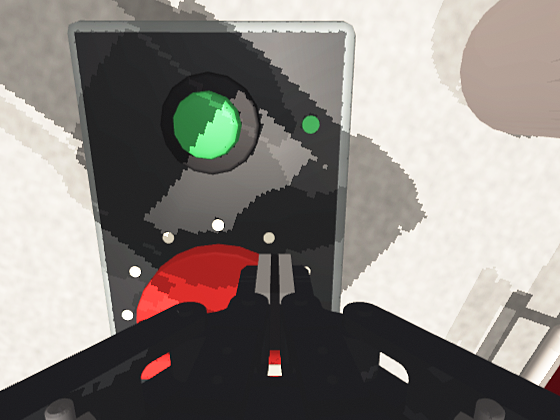

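The fingertip at (275,262) is low beside the wing over the disc, and the button at (205,125) is clear of it. Now the first click.

```bash
python3 -m crank '[{"offset":[-0.01,0,0],"twist":[0,0,0]},{"offset":[-0.017,0,0],"twist":[0,0,0]},{"offset":[-0.02,0,0],"twist":[0,0,0]},{"offset":[-0.0212,0.0007,0],"twist":[0,0,2.5]},{"offset":[-0.0224,0.0014,0],"twist":[0,0,5]},{"offset":[-0.0237,0.002,0],"twist":[0,0,7.5]},{"offset":[-0.025,0.0026,0],"twist":[0,0,10]},{"offset":[-0.0263,0.0031,0],"twist":[0,0,12.5]},{"offset":[-0.0276,0.0036,0],"twist":[0,0,15]},{"offset":[-0.029,0.004,0],"twist":[0,0,17.5]},{"offset":[-0.0303,0.0044,0],"twist":[0,0,20]},{"offset":[-0.0303,0.0044,0],"twist":[0,0,20]},{"offset":[-0.0303,0.0044,0],"twist":[0,0,20]}]'
python3 - <<'E'
from h import *
im=get_image("top");cv2.imwrite("pics/t2.png",cv2.resize(im[140:230,290:400],None,fx=5,fy=5,interpolation=cv2.INTER_CUBIC)[:,:,::-1])
E
```

```text
t: 4.97
tool_pos: [0.6186, -0.1742, 0.0663]
tool_rot: [-2.224, -2.218, 0.0]
contact_force: [-0.2, -0.7, 0.4]
opening: -0.0003
grip_force: 0.0
```

View pics/t2.png

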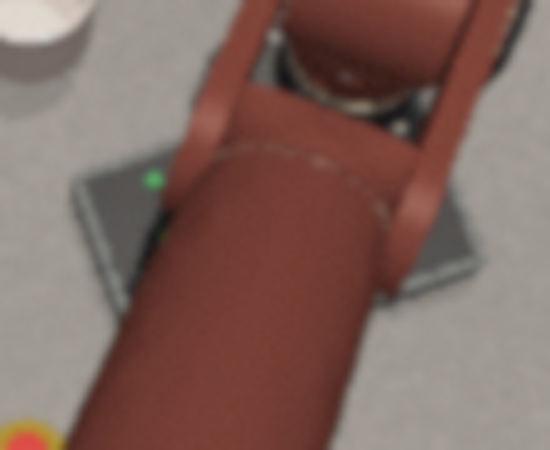

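The arm hides the dial from above, so I'll lift and look with the wrist camera.

```bash
python3 -m crank '[{"offset":[0.005,0,0],"twist":[0,0,0]},{"offset":[0.008,0,-0.05],"twist":[0,0,0]},{"offset":[0.015,0,-0.1],"twist":[0,0,0]},{"offset":[0.02,0,-0.15],"twist":[0,0,0]},{"offset":[0.02,0,-0.15],"twist":[0,0,0]},{"offset":[0.02,0,-0.15],"twist":[0,0,0]}]'
cat > meas.py <<'E'
from h import *
import sys
from scipy.optimize import least_squares
o=get_obs();im=get_image("wrist");cv2.imwrite(sys.argv[1],im[:,:,::-1]);K,W=wfc("wrist",o)
D=np.array([.59104,-.19226]);yaw=19.8
hsv=cv2.cvtColor(im,cv2.COLOR_RGB2HSV)
m=((hsv[...,1]<70)&(hsv[...,2]>130)).astype(np.uint8)
n,l,s,c=cv2.connectedComponentsWithStats(m)
P=[];
for i in range(1,n):
    if not 12<s[i,4]<500: continue
    p=atz(K,W,*c[i],.041)[:2];q=atz(K,W,*c[i],.084)[:2]-D
    if abs(np.hypot(*(p-D))-.051)<.006 and s[i,4]<90: P.append(p)
    elif np.hypot(*q)<.045: print("stripe? area",s[i,4],"at",c[i].round(),"r",np.hypot(*q).round(4),"cw angle",(yaw-np.degrees(np.arctan2(q[1],q[0]))).round(1))
P=np.array(P);r=least_squares(lambda p:np.hypot(*(P-p).T)-.051,D,loss="soft_l1",f_scale=.002)
a=np.degrees(np.arctan2(*(P-r.x).T[::-1]))%30
print("dial now",r.x,len(P),"yaw mod30",np.median(a))
g,st=colour(im,"green",(0,560,0,420));b=atz(K,W,*g,.06)[:2];print("btn",b,st[4])
T=R.from_rotvec(o["tool_rot"]).as_matrix()
print("pos",o["tool_pos"],"dial,btn in tool",T[:2,:2].T@(r.x-o["tool_pos"][:2]),T[:2,:2].T@(b-o["tool_pos"][:2]),"tool x yaw",np.degrees(np.arctan2(T[1,0],T[0,0])))
E
python3 meas.py pics/w3.png
```

```text
t: 5.78
tool_pos: [0.6184, -0.1538, 0.2158]
tool_rot: [-2.224, -2.218, 0.0]
contact_force: [0.4, -0.5, -1.5]
opening: 0.0003
grip_force: 0.0
stripe? area 169 at [269. 250.] r 0.0236 cw angle 28.1
dial now [ 0.59112343 -0.19169014] 10 yaw mod30 19.719040617533683
btn [ 0.55792746 -0.09740823] 964
pos [ 0.61842923 -0.15380533  0.21581924] dial,btn in tool [-0.03796465 -0.0271947 ] [ 0.05621961 -0.0606667 ] tool x yaw 89.83215232220678
```

View pics/w3.png

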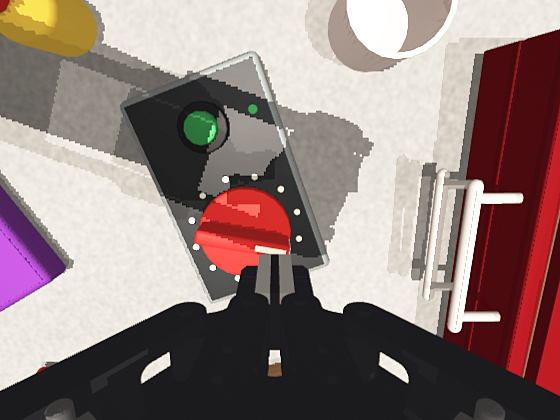

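One click is confirmed: the stripe is at (269,250), about 28–30°, and the unit has not moved. Now down again for clicks two and three.

```bash
python3 -m crank '[{"offset":[0,0,0.05],"twist":[0,0,0]},{"offset":[0,0,0.1],"twist":[0,0,0]},{"offset":[0,0,0.135],"twist":[0,0,0]},{"offset":[0,0,0.148],"twist":[0,0,0]},{"offset":[-0.01,0,0.148],"twist":[0,0,0]},{"offset":[-0.0205,0,0.148],"twist":[0,0,0]},{"offset":[-0.023,0.0012,0.148],"twist":[0,0,5]},{"offset":[-0.0255,0.0024,0.148],"twist":[0,0,10]},{"offset":[-0.0268,0.0029,0.148],"twist":[0,0,12.5]},{"offset":[-0.0281,0.0034,0.148],"twist":[0,0,15]},{"offset":[-0.0295,0.0038,0.148],"twist":[0,0,17.5]},{"offset":[-0.0308,0.0042,0.148],"twist":[0,0,20]},{"offset":[-0.0322,0.0045,0.148],"twist":[0,0,22.5]},{"offset":[-0.0336,0.0047,0.148],"twist":[0,0,25]},{"offset":[-0.035,0.0048,0.148],"twist":[0,0,27.5]},{"offset":[-0.0363,0.0049,0.148],"twist":[0,0,30]},{"offset":[-0.0363,0.0049,0.148],"twist":[0,0,30]},{"offset":[-0.0363,0.0049,0.148],"twist":[0,0,30]}]'
python3 -c "
from h import *
o=get_obs();T=R.from_rotvec(o['tool_rot']).as_matrix()
D=np.array([.59112,-.1917]);d=T[:2,:2].T@(D-o['tool_pos'][:2]);print(d,np.degrees(np.arctan2(T[1,0],T[0,0])))
for f in range(0,32,5):
    a=np.radians(f);s,c=np.sin(a),np.cos(a);print(f,(d+[-.027*s+.0175*c,.027*c+.0175*s]).round(4))"
```

```text
t: 8.07
tool_pos: [0.6242, -0.1912, 0.0696]
tool_rot: [2.722, 1.566, 0.002]
contact_force: [0.5, -1.7, 0.6]
opening: -0.0003
grip_force: 0.0
[-0.01707927 -0.02830299] 59.82722074179966
0 [ 0.0004 -0.0013]
5 [-0.002   0.0001]
10 [-0.0045  0.0013]
15 [-0.0072  0.0023]
20 [-0.0099  0.0031]
25 [-0.0126  0.0036]
30 [-0.0154  0.0038]
```

```bash
python3 -m crank '[{"offset":[-0.001,-0.0007,0],"twist":[0,0,2.5]},{"offset":[-0.002,0,0],"twist":[0,0,5]},{"offset":[-0.0033,0.0007,0],"twist":[0,0,7.5]},{"offset":[-0.0045,0.0013,0],"twist":[0,0,10]},{"offset":[-0.0058,0.0018,0],"twist":[0,0,12.5]},{"offset":[-0.0072,0.0023,0],"twist":[0,0,15]},{"offset":[-0.0086,0.0027,0],"twist":[0,0,17.5]},{"offset":[-0.0099,0.0031,0],"twist":[0,0,20]},{"offset":[-0.0112,0.0034,0],"twist":[0,0,22.5]},{"offset":[-0.0126,0.0036,0],"twist":[0,0,25]},{"offset":[-0.014,0.0037,0],"twist":[0,0,27.5]},{"offset":[-0.0154,0.0038,0],"twist":[0,0,30]},{"offset":[-0.0154,0.0038,0],"twist":[0,0,30]},{"offset":[-0.0154,0.0038,0],"twist":[0,0,30]}]'
python3 -m crank '[{"offset":[0.005,0,0],"twist":[0,0,0]},{"offset":[0.008,0,-0.05],"twist":[0,0,0]},{"offset":[0.015,0,-0.1],"twist":[0,0,0]},{"offset":[0.025,0,-0.15],"twist":[0,0,0]},{"offset":[0.025,0,-0.15],"twist":[0,0,0]},{"offset":[0.025,0,-0.15],"twist":[0,0,0]}]'
python3 meas.py pics/w4.png
```

```text
t: 9.82
tool_pos: [0.6191, -0.2058, 0.0685]
tool_rot: [3.035, 0.809, 0.0]
contact_force: [0.1, 0.6, -0.5]
opening: -0.0002
grip_force: 0.0
t: 10.58
tool_pos: [0.6406, -0.193, 0.2178]
tool_rot: [-3.035, -0.809, 0.001]
contact_force: [-0.6, -0.1, -0.1]
opening: -0.0
grip_force: 0.0
stripe? area 96 at [269. 254.] r 0.0211 cw angle 88.8
stripe? area 19 at [291. 272.] r 0.0435 cw angle 106.7
dial now [ 0.59143695 -0.19133986] 9 yaw mod30 19.230862042936582
btn [ 0.55939696 -0.09836159] 866
pos [ 0.64062532 -0.19298278  0.2177838 ] dial,btn in tool [-0.04184984 -0.02589952] [-0.02337941 -0.12249332] tool x yaw 29.839050839350403
```

View pics/w4.png

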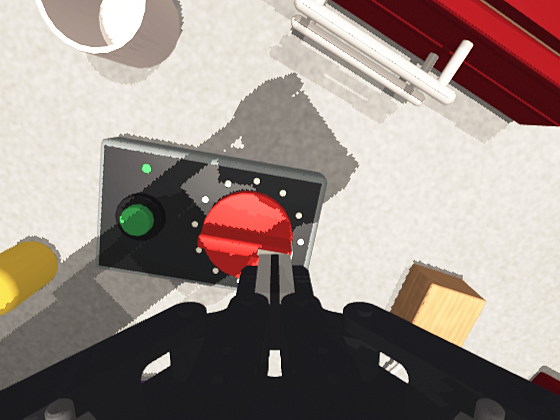

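Three clicks are confirmed: the stripe is at (269,254), about 89°. Now the last one.

```bash
python3 -m crank '[{"offset":[0,0.001,0.05],"twist":[0,0,0]},{"offset":[0,0.001,0.1],"twist":[0,0,0]},{"offset":[0,0.001,0.135],"twist":[0,0,0]},{"offset":[0,0.001,0.149],"twist":[0,0,0]},{"offset":[-0.012,0.001,0.149],"twist":[0,0,0]},{"offset":[-0.022,0.001,0.149],"twist":[0,0,0]},{"offset":[-0.0243,0.0011,0.149],"twist":[0,0,0]},{"offset":[-0.0268,0.0024,0.149],"twist":[0,0,5]},{"offset":[-0.0293,0.0037,0.149],"twist":[0,0,10]},{"offset":[-0.0306,0.0042,0.149],"twist":[0,0,12.5]},{"offset":[-0.0319,0.0047,0.149],"twist":[0,0,15]},{"offset":[-0.0333,0.0051,0.149],"twist":[0,0,17.5]},{"offset":[-0.0346,0.0055,0.149],"twist":[0,0,20]},{"offset":[-0.036,0.0058,0.149],"twist":[0,0,22.5]},{"offset":[-0.0373,0.006,0.149],"twist":[0,0,25]},{"offset":[-0.0387,0.0061,0.149],"twist":[0,0,27.5]},{"offset":[-0.0401,0.0062,0.149],"twist":[0,0,30]},{"offset":[-0.0401,0.0062,0.149],"twist":[0,0,30]},{"offset":[-0.0401,0.0062,0.149],"twist":[0,0,30]}]'
python3 -m crank '[{"offset":[0.005,0,0],"twist":[0,0,0]},{"offset":[0.008,0,-0.05],"twist":[0,0,0]},{"offset":[0.015,0,-0.1],"twist":[0,0,0]},{"offset":[0.028,0,-0.15],"twist":[0,0,0]},{"offset":[0.028,0,-0.15],"twist":[0,0,0]},{"offset":[0.028,0,-0.15],"twist":[0,0,0]}]'
python3 meas.py pics/w5.png
```

```text
t: 13.0
tool_pos: [0.6094, -0.2188, 0.0701]
tool_rot: [3.141, -0.004, 0.002]
contact_force: [0.4, -0.4, 0.6]
opening: 0.0003
grip_force: 0.0
t: 13.75
tool_pos: [0.6369, -0.2185, 0.2188]
tool_rot: [-3.141, 0.005, 0.001]
contact_force: [0.1, 0.9, -0.9]
opening: 0.0001
grip_force: 0.0
stripe? area 27 at [259. 255.] r 0.0127 cw angle 116.4
dial now [ 0.59125303 -0.19187181] 9 yaw mod30 19.669664491184697
btn [ 0.55928072 -0.09921768] 791
pos [ 0.63694574 -0.21849973  0.2187773 ] dial,btn in tool [-0.04577209 -0.02649122] [-0.07802119 -0.11904936] tool x yaw -0.17125545093545005
```

View pics/w5.png

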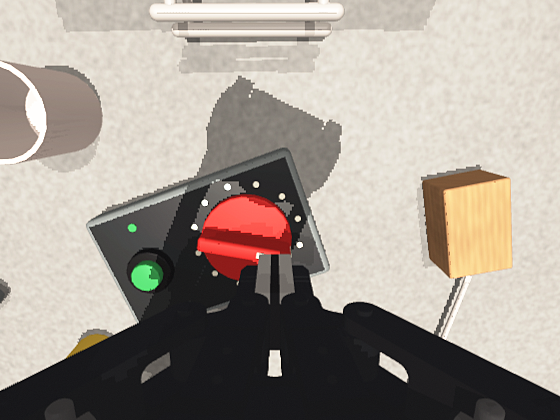

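The fourth click looks set, with the wing tilted about 10° as after each earlier click. Now over the button.

```bash
python3 -m crank '[{"offset":[-0.02,-0.03,0],"twist":[0,0,0]},{"offset":[-0.04,-0.06,0],"twist":[0,0,0]},{"offset":[-0.06,-0.09,0],"twist":[0,0,0]},{"offset":[-0.08,-0.12,0],"twist":[0,0,0]},{"offset":[-0.08,-0.12,0.04],"twist":[0,0,0]},{"offset":[-0.08,-0.12,0.08],"twist":[0,0,0]},{"offset":[-0.08,-0.12,0.12],"twist":[0,0,0]},{"offset":[-0.08,-0.12,0.14],"twist":[0,0,0]},{"offset":[-0.08,-0.12,0.148],"twist":[0,0,0]},{"offset":[-0.08,-0.12,0.148],"twist":[0,0,0]},{"offset":[-0.08,-0.12,0.148],"twist":[0,0,0]}]'
python3 meas.py pics/w6.png
```

```text
t: 15.18
tool_pos: [0.5587, -0.0988, 0.0731]
tool_rot: [3.141, -0.005, 0.004]
contact_force: [0.0, -0.0, 0.3]
opening: 0.0
grip_force: 0.0
stripe? area 147 at [541. 105.] r 0.0383 cw angle 21.7
stripe? area 252 at [551. 214.] r 0.0133 cw angle 119.9
stripe? area 91 at [480. 274.] r 0.0292 cw angle -139.2
stripe? area 103 at [430. 277.] r 0.0418 cw angle -113.7
dial now [ 0.5904942  -0.19289624] 1 yaw mod30 19.375467926834517
btn [ 0.56587981 -0.09753774] 1256
pos [ 0.55866286 -0.09881974  0.07306408] dial,btn in tool [0.03213485 0.0939731 ] [ 0.00721275 -0.00130532] tool x yaw -0.18502422921373538
```

View pics/w6.png

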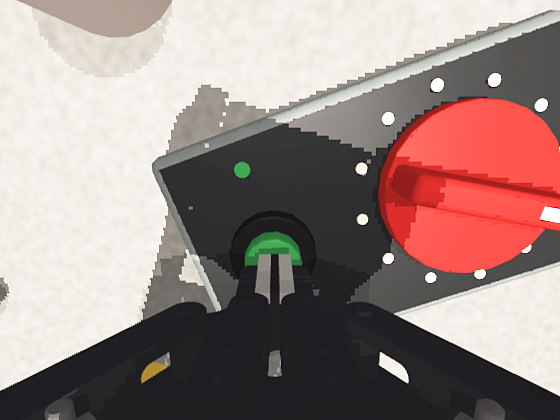

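The stripe at (551,214) reads 119.9°, so four clicks are set. The fingertip is centred over the button at (274,250). Now the press.

```bash
python3 -m crank '[{"offset":[0,0,0.004],"twist":[0,0,0]},{"offset":[0,0,0.008],"twist":[0,0,0]},{"offset":[0,0,0.01],"twist":[0,0,0]},{"offset":[0,0,0.011],"twist":[0,0,0]},{"offset":[0,0,0.012],"twist":[0,0,0]},{"offset":[0,0,0.012],"twist":[0,0,0]},{"offset":[0,0,0.012],"twist":[0,0,0]}]'
```

```text
t: 16.1
tool_pos: [0.5573, -0.0984, 0.0594]
tool_rot: [-3.142, 0.005, 0.001]
contact_force: [-2.6, 0.5, 2.5]
opening: -0.0003
grip_force: 1.4
```

```bash
python3 -m crank '[{"offset":[0,0,0.001],"twist":[0,0,0]},{"offset":[0,0,0.002],"twist":[0,0,0]},{"offset":[0,0,0.002],"twist":[0,0,0]},{"offset":[0,0,0.002],"twist":[0,0,0]}]'
python3 -m crank '[{"offset":[0,0,0.001],"twist":[0,0,0]},{"offset":[0,0,0.0015],"twist":[0,0,0]},{"offset":[0,0,0.0015],"twist":[0,0,0]},{"offset":[0,0,0.0015],"twist":[0,0,0]}]'
```

```text
t: 16.6
tool_pos: [0.5575, -0.0984, 0.0574]
tool_rot: [-3.142, 0.005, -0.0]
contact_force: [-2.1, 0.6, 4.4]
opening: 0.0003
grip_force: 2.0
t: 17.1
tool_pos: [0.5575, -0.0984, 0.056]
tool_rot: [-3.142, 0.005, 0.0]
contact_force: [-2.9, 0.1, 6.3]
opening: -0.0001
grip_force: 2.7
```

```bash
python3 -m crank '[{"offset":[0,0,0.0007],"twist":[0,0,0]},{"offset":[0,0,0.0014],"twist":[0,0,0]},{"offset":[0,0,0.0014],"twist":[0,0,0]},{"offset":[0,0,0.0014],"twist":[0,0,0]}]'
```

```text
t: 17.6
tool_pos: [0.5575, -0.0984, 0.0559]
tool_rot: [-3.142, 0.005, 0.001]
contact_force: [-6.0, 1.5, 11.8]
opening: -0.0002
grip_force: 6.2
```

The button has bottomed: the force jumped to 11.8 N and the height stayed put. Release, rise and check.

```bash
python3 -m crank '[{"offset":[0,0,-0.004],"twist":[0,0,0]},{"offset":[0,0,-0.01],"twist":[0,0,0]},{"offset":[0,0,-0.04],"twist":[0,0,0]},{"offset":[0,0,-0.09],"twist":[0,0,0]},{"offset":[-0.01,0,-0.14],"twist":[0,0,0]},{"offset":[-0.01,0,-0.16],"twist":[0,0,0]},{"offset":[-0.01,0,-0.16],"twist":[0,0,0]},{"offset":[-0.01,0,-0.16],"twist":[0,0,0]},{"offset":[-0.01,0,-0.16],"twist":[0,0,0]}]'
python3 meas.py pics/w7.png
```

```text
t: 18.73
tool_pos: [0.5464, -0.098, 0.2116]
tool_rot: [-3.14, 0.005, 0.007]
contact_force: [-0.2, -0.3, -0.4]
opening: 0.0002
grip_force: 0.0
stripe? area 266 at [430. 149.] r 0.0231 cw angle 120.0
dial now [ 0.5911951  -0.19170541] 11 yaw mod30 19.75095212142446
btn [ 0.55827359 -0.09776807] 884
pos [ 0.54636223 -0.0980212   0.21155035] dial,btn in tool [0.04513514 0.09353841] [ 0.01191038 -0.00029171] tool x yaw -0.1852540251468576
```

View pics/w7.png

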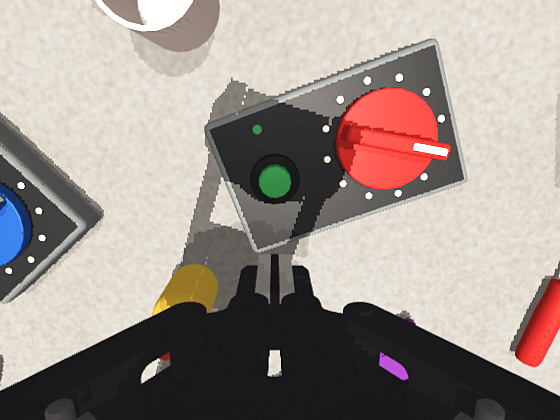

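The stripe at (430,149) reads 120.0°, the button at (275,181) is up, and the unit has not moved.

```bash
python3 -c "
from station import *
print(finish_job())"
```

```text
the job is handed in; nothing more can be done
None
```

I turned the red dial four clicks clockwise (it measured 120.0°) and pressed its green button fully down and released it. The last picture shows the thermostat unit where it started, and the job is handed in; no verdict came back.

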